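# Seat the service panel of a portable test set

## Robot

A 7-joint arm with a two-finger parallel gripper is mounted at the origin on the work surface. World frame = base frame: x ahead of the robot, y to its left, z up, the work surface at z = 0. Lengths are in mm, angles in rad, forces in N, time in s.
With the tool pointing down it reaches from about 400 to 875 mm from the base axis. Payload 6.5 kg.
Tool frame: the origin (TCP) lies at the very end of the fingers, on their centre line; the grasp point (between the pads) lies r.grip_point_offset behind it (r.grip_point_offset is the distance from the TCP to the grasp point, in mm); z points along the fingers, y is the line along which they close (so a half turn about z gives the same grasp; the last joint's range is limited). The gripper opens to 88 mm and grips with 3 to 60 N. Pads are 18 mm wide; open, the fingers measure 123 mm over their backs; the gripper's body (75 mm by 187 mm) begins 45 mm behind the grasp point.
Start: joints at [1.172, 0.536, -0.004, 1.538, 0.003, 1.067, -0.071], TCP at [212.345, -614.329, 238.716] pointing down, gripper open.
Joint ranges: [-2.7, 2.7], [-0.37, 2.16], [-1.27, 1.26], [0.24, 2.4], [-1.31, 4.45], [0.19, 1.91], [-2.76, 2.76]. Speed limits (rad/s): [2.39, 2.39, 3.14, 3.14, 3.14, 3.14, 3.14].

## Interface

Orientations are given as a unit quaternion [x, y, z, w].
In Python, from plant import r, cams gives the robot as it stands. The module is installed in compiled form; this text tells all that it offers.
- The arm moves only by the tool send_rows, never from a script. Its argument "motion" is text: rows parted by semicolons, each of 7 numbers parted by spaces: the turn, a rotation vector about the world's x, y, z as a fraction of full scale, then the shift along the world's x, y, z as a fraction of full scale, then the opening, from -1 (shut) to 1 (fully open), so that 0 is half open. In form: wx wy wz dx dy dz gripper; .... A call has 1 to 20 rows; each row shifts and turns the commanded pose from where the row before left it; what a row does not reach is not made up. Full scale, the value 1, is 0.04 m for a shift and 90 degrees for a turn. A row lasts 1/12 s, in which the tool goes at most 41.7 mm and 7.16 degrees, less where a joint would pass 70% of its speed; a pose out of reach is approached as far as the arm can. A call with a number of a shift or a turn outside -1 to 1 is refused whole. A call with a gripper value outside its range is refused whole. The fingers move at their own pace and stop on an object; "force" is the grip in N (left out, the last holds). Time passes only in rows, so rows that do not move let the fingers close. It gives the time, the measured TCP pose, the force, the opening and the grip force at its end, in the units of the state.
- r.observe(): the state, without advancing time (a new reading comes with each control period).
- cams.camera(name): name is "scene" or "top" or "wrist"; returns the picture (400x640x3 uint8, red, green, blue); there is no depth.
- cams.camera_model(name): a dict with "fx", "fy", "cx", "cy" (pixels), "pose" (4x4, takes a point from camera to world coordinates). Camera axes: x right, y down, z forward; pixel columns grow to the right and rows downward; lengths in mm; the calibration is good to about 2 mm. The wrist camera is an equidistant fisheye: a pixel r from the principal point sees the ray r / f radians off the axis. A picture is of the moment at which its call begins: read the wrist's pose just before it. camera_model takes no time and is no camera call; for the wrist camera it gives the pose at the moment of the call.
- r.hand_in(): hands the job in; it is judged then, once.
Trained networks look in the newest picture that a camera, given by its name, has taken for a name from the list of things; names that differ only in an ending like _2 or _b are one class to them, and where a whole thing is asked for, a point or a joint stands for the part that bears it (a point fixed in the world has none). Each returns a list of dicts, best first, with "conf" (0 to 1); they miss things now and then, are a little off and sometimes report something else, mostly with a low value. They report only what shows in the picture. A call takes as long as a camera call.
- cams.spot_in(thing, camera): "at" ([row, column] in pixels, amid what is visible of it).
- cams.place_of(thing, camera): "at" ([row, column] in pixels: a listed point, or the origin of a listed thing).
The state is a dict: "clock": time; "joint_pos": joint angles; "joint_velocities": joint speeds; "joint_efforts": joint torques, N m; "eef_pos": TCP position; "eef_rot": TCP orientation; "contact_force": force on the tool from outside, world axes, zero at the start; "torque": the same for the moment, N m; "gripper_width": finger opening in mm; "grasp_force": force on a finger pad.
Only numpy, scipy, OpenCV 4.12 (cv2) and the standard library are available. Lean on these libraries where they do the work, as an engineer would, in place of code of your own. Each camera call takes 0.05 s, during which the arm holds its last target. There are 200 camera calls.

## Task

Lift the lid of the hard case on the bench until it rests open on its stop, then turn the round quarter-turn fastener on the metal panel inside until the slot in its head lines up with the two marks on the panel. Only then press the sprung panel down flush with the frame around it, and finish while still holding it pressed there, with the slot in line and the lid open. Leave everything else on the bench and in the case where it is.

Things in the scene. Friction and masses are not known exactly. Their poses are not given: they have to be found in the camera images.
- case: Fixed grey hard case of a test set, open-topped under its lid: 190 (x) x 300 (y) x 106 mm to the rim, walls 6 mm. Origin: centre of its underside on the bench; x points to the hinge side, roughly the robot's left. Inside, 70 mm above the bench, a grey face plate frames the 130 mm square panel centred at case (0, -30) mm; at case y 72 to 144 mm is a compartment (floor at 56 mm) with a probe in it.
- lid (a joint): Hinge of the case lid (flat grey plate 190 x 300 x 8 mm, about 0.28 kg, with a lift tab). 0 is shut, grows as it opens, 1.75 rad is its stop, leaning 10 degrees back beyond upright. It falls shut under its own weight below 1.57 rad and falls gently on to its stop beyond it.
- lid_hinge (a point): Point on the hinge line of the lid, at its middle, 106 mm above the bench at the top of the case's +x wall. The hinge line runs along the case's y axis.
- lid_tab (a point): Grip point in the lid's bare-metal lift tab, which juts 38 mm from the middle of the free edge (case -x side), 30 mm wide along case y, 10 mm thick, level when shut, underside 106 mm above the bench, free space beneath. Point: mid-width, mid-thickness, 13 mm from the tip, 215 mm from the hinge line; moves with the lid. Axes: x to the hinge, y along it, z out of the lid's upper face.
- fastener (a joint): Turn of the quarter-turn fastener: 0 is slot in line with the panel's two marks, positive is counter-clockwise from above. It starts at 0.6 to 1.35 rad, so turn it clockwise by that much. Friction about 0.04 Nm; it stays where left and can be turned past the marks (hard stops at -0.4 and 1.7).
- fastener_top (a point): Centre of the top of the fastener's head, a plain steel cylinder 40 mm in diameter standing 22 mm above the panel's centre, with a dark slot 6 mm wide across its top along the point's y axis. It goes down with the panel; with the panel up it is 100 mm above the bench.
- panel (a joint): Travel of the panel into its frame: 0 is up (its top 8 mm proud of the frame), 0.008 m is fully down, flush, on a hard stop. A spring pushes it up: about 4 N are needed to move it and 10 N to hold it fully down; let go, it rises again. It can be pressed anywhere, also on the fastener's head.
- panel_top (a point): Centre of the upper face of the bare aluminium panel, 130 x 130 mm (x, y along the case's axes), under the fastener's head; 78 mm above the bench when up, 70 mm when down. Two dark marks, each 5 mm wide and 26 mm long, lie on the line along the case's y axis through the fastener, 44 mm either side of its axis.
- probe: Bystander: a red test probe, 120 mm long, 14 mm thick, lying in the compartment inside the case. Origin under its middle, x along it.
- spool: Bystander: solder spool standing on end, 60 mm in diameter, 40 mm high. Origin at the centre of its underside.
- driver: Bystander: screwdriver, about 200 mm long, lying on the bench beside the tab side of the case. Origin on its underside, x along it towards the tip.
- meter: Bystander: black hand-held multimeter lying on its back, 160 x 78 x 36 mm. Origin at the centre of its underside, x along it.
- manual: Bystander: blue book lying flat on the hinge side of the case, 154 x 214 x 24 mm. Origin at the centre of its underside.
- board: Bystander: small circuit board lying flat, 90 x 60 mm, 16 mm high. Origin at the centre of its underside.

How it is judged:
By the outcome, as a careful person would: the job done as asked, in the order asked, and still so for the second after the job is handed in, while the arm keeps its last pose, push and grip.
It also fails if it takes over 53 s, if anything falls off the work surface, if the arm or the gripper's body presses on something with over 40 N, if the wrist force passes 120 N, or if a joint passes its speed limit or range.

## Working session

There is one attempt and no reset: what is moved stays moved. The work goes in short steps, Python scripts to look and compute and a tool call to move; the robot and the scene stay as the last step left them, time stands still between calls to the robot, and variables do not carry over. Pictures are saved under pics/ and viewed, at most 10 in all, crops included, and the job is handed in when it is done.

Besides the shell and the picture viewer there is one more tool, called after ">>>" by a JSON object that holds its "api" and its "payload", one argument or row to a line. send_rows: Moves the arm, as the interface text tells. Its arguments: {"type":"object","properties":{"motion":{"type":"string"},"force":{"type":"number"}},"required":["motion"]}

```bash
mkdir -p pics
cat > h.py <<'E'
import numpy as np, cv2
from plant import r, cams
def ray(cam,at,m=None):
    m=m or cams.camera_model(cam); P=np.array(m["pose"])
    u=(at[1]-m["cx"])/m["fx"]; v=(at[0]-m["cy"])/m["fy"]
    if cam=="wrist":
        t=np.hypot(u,v); d=np.array([np.sin(t)*u/t,np.sin(t)*v/t,np.cos(t)]) if t>1e-9 else np.array([0,0,1.])
    else: d=np.array([u,v,1.])
    return P[:3,3],P[:3,:3]@d
def onz(cam,at,z,m=None):
    o,d=ray(cam,at,m); return (o+d*(z-o[2])/d[2]).round(1)
def st():
    s=r.observe(); print({k:np.round(s[k],3).tolist() for k in ["clock","joint_pos","eef_pos","eef_rot","contact_force","gripper_width","grasp_force"]})
E
python3 - <<'E'
from h import *
st(); print(r.grip_point_offset)
for c in ["top","scene"]:
    im=cams.camera(c); cv2.imwrite(f"pics/{c}0.png",im[:,:,::-1])
    m=cams.camera_model(c); print(c,np.round(m["pose"],2).tolist(),m["fx"])
    for t,z in [("case",0),("lid_tab",111),("lid_hinge",106),("driver",0),("spool",0),("meter",0),("manual",0),("board",0)]:
        for d in cams.place_of(t,c)[:2]: print(t,np.round(d["at"]),round(d["conf"],2),onz(c,d["at"],z))
E
```

```text
{'clock': 0.0, 'joint_pos': [1.172, 0.537, -0.004, 1.539, 0.003, 1.067, -0.071], 'eef_pos': [212.123, -613.761, 237.842], 'eef_rot': [0.986, 0.166, -0.0, -0.001], 'contact_force': [0.185, -0.786, 0.296], 'gripper_width': 88.441, 'grasp_force': 0.0}
18.700000000000003
top [[0.0, -1.0, 0.05, 545.91], [-1.0, -0.0, 0.03, 58.66], [-0.03, -0.05, -1.0, 1142.89], [0.0, 0.0, 0.0, 1.0]] 424.4448723498009
case [221. 344.] 0.85 [544.2  24.8   0. ]
lid_tab [214. 394.] 0.93 [562.5 -91.9 111. ]
lid_tab [184. 415.] 0.69 [ 635.2 -143.3  111. ]
lid_hinge [224. 308.] 0.65 [537.4 117.7 106. ]
driver [185. 418.] 0.92 [ 642.1 -171.6    0. ]
spool [146. 321.] 0.65 [746.1  89.3   0. ]
meter [250. 440.] 0.6 [ 468.8 -227.3    0. ]
meter [222. 309.] 0.6 [540.3 120.8   0. ]
manual [215. 254.] 0.87 [559.5 268.7   0. ]
board [140. 356.] 0.79 [763.7  -8.    0. ]
scene [[-0.38, 0.78, -0.5, 1062.4], [0.92, 0.33, -0.19, 267.67], [0.01, -0.53, -0.85, 884.86], [0.0, 0.0, 0.0, 1.0]] 447.84002749401515
case [200. 300.] 0.63 [547.1  22.4   0. ]
lid_tab [158. 250.] 0.75 [553.5 -92.  111. ]
lid_hinge [185. 341.] 0.79 [540.4 115.5 106. ]
lid_hinge [201. 300.] 0.59 [610.1  53.3 106. ]
driver [184. 341.] 0.28 [467.5  94.    0. ]
spool [287. 292.] 0.95 [751.6  93.7   0. ]
meter [141. 223.] 0.73 [ 460.  -230.4    0. ]
manual [241. 397.] 0.66 [561.4 264.8   0. ]
board [277. 249.] 0.85 [7.669e+02 4.000e-01 0.000e+00]
```

View pics/top0.png

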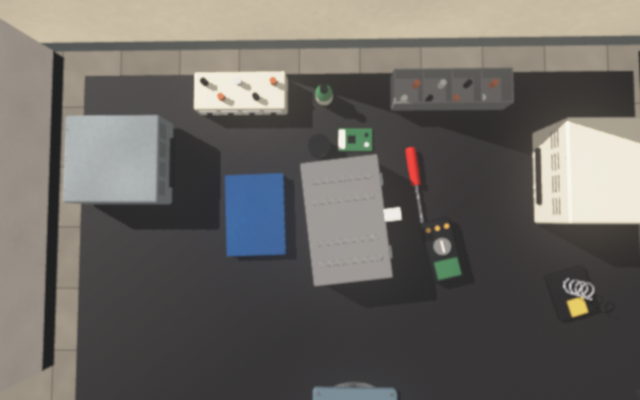

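View pics/scene0.png

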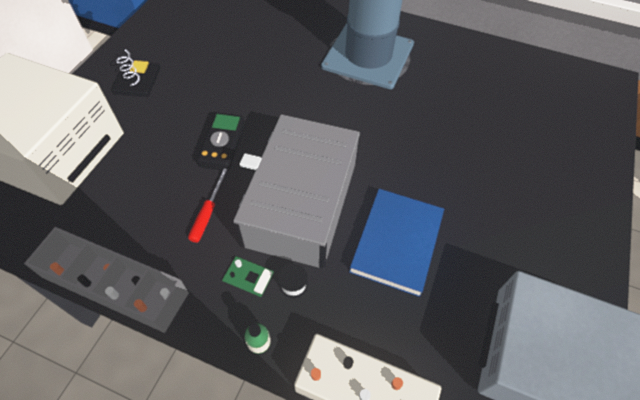

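The top view shows the grey lid with corners near (165,301), (155,377), (278,390) and (285,314). The white tab is at (214,393), with the driver and meter to its right. The hinge side is the left edge, so case x points along world +y with about 5.5° of yaw. I'll move above the tab.

>>> {"api": "send_rows", "payload": {
  "motion": "0 0 0.0567 0.577 0.87 0 1;0 0 0.0567 0.577 0.87 0 1;0 0 0.0567 0.577 0.87 0 1;0 0 0.0567 0.577 0.87 0 1;0 0 0.0567 0.577 0.87 0 1;0 0 0.0567 0.577 0.87 0 1;0 0 0.0567 0.577 0.87 0 1;0 0 0.0567 0.577 0.87 0 1;0 0 0.0567 0.577 0.87 0 1;0 0 0.0567 0.577 0.87 0 1;0 0 0.0567 0.577 0.87 0 1;0 0 0.0567 0.577 0.87 0 1;0 0 0.0567 0.577 0.87 0 1;0 0 0.0567 0.577 0.87 0 1;0 0 0.0567 0.577 0.87 0 1;0 0 0 0 0 0 1;0 0 0 0 0 0 1",
  "force": 20
}}

```text
clock: 2.32
eef_pos: [558.8, -90.5, 238.8]
eef_rot: [0.67, 0.742, 0.001, -0.0]
contact_force: [-0.9, -1.1, 1.2]
gripper_width: 88.1
grasp_force: 0.0
```

Run:
```python
from h import *
st()
im=cams.camera("wrist"); cv2.imwrite("pics/w1.png",im[:,:,::-1])
for t,z in [("lid_tab",111),("lid_hinge",106)]:
    for d in cams.place_of(t,"wrist")[:2]: print(t,np.round(d["at"]),round(d["conf"],2),onz("wrist",d["at"],z))
# lid corners in top view
g=cv2.imread("pics/top0.png")
for a in [(163,301),(155,378),(276,391),(285,314)]: print(onz("top",a,114))
```

```text
{'clock': 2.317, 'joint_pos': [0.453, 0.438, -0.485, 1.744, 0.233, 1.017, -0.015], 'eef_pos': [558.785, -90.539, 238.767], 'eef_rot': [0.67, 0.742, 0.001, -0.0], 'contact_force': [-0.889, -1.084, 1.245], 'gripper_width': 88.106, 'grasp_force': 0.0}
lid_tab [202. 327.] 0.9 [561.3 -98.9 111. ]
[685.7 134.1 114. ]
[704.7 -53.3 114. ]
[413.2 -82.7 114. ]
[390.7 101.7 114. ]
```

View pics/w1.png

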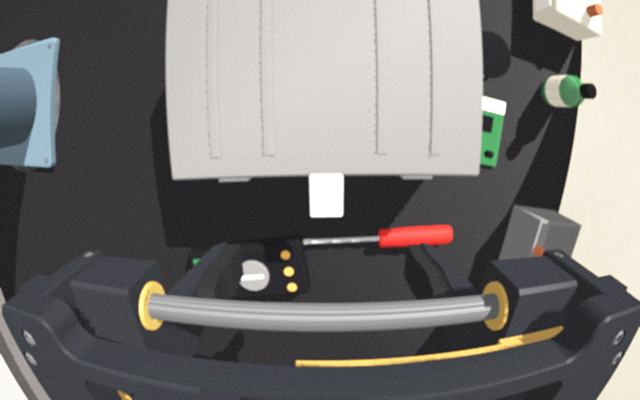

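The wrist view shows the tab squarely aligned, cols 308–344 and rows 173–217, with the grip point near (203,327). Next I descend and grip its sides.

>>> {"api": "send_rows", "payload": {
  "motion": "0 0 0 0.05 -0.17 -0.6 1;0 0 0 0 0 -0.8 1;0 0 0 0 0 -0.8 1;0 0 0 0 0 -0.8 1;0 0 0 0 0 -0.65 1;0 0 0 0 0 0 1;0 0 0 0 0 0 -1;0 0 0 0 0 0 -1;0 0 0 0 0 0 -1;0 0 0 0 0 0 -1;0 0 0 0 0 0 -1;0 0 0 0 0 0 -1;0 0 0 0 0 0 -1;0 0 0 0 0 0 -1;0 0 0 0 0 0 -1;0 0 0 0 0 0 -1"
}}

```text
clock: 3.8
eef_pos: [562.8, -100.0, 93.7]
eef_rot: [0.671, 0.741, 0.002, 0.002]
contact_force: [6.2, 0.3, -1.6]
gripper_width: 29.4
grasp_force: 20.0
```

Run:
```python
import numpy as np
R=215;e=np.array([-0.103,0.995])
th=np.linspace(0,1.72,18); 
for a,b in zip(th[:-1],th[1:]):
    d=R*(np.cos(a+.023)-np.cos(b+.023)); dz=R*(np.sin(b+.023)-np.sin(a+.023))
    print("0 0 0 %.2f %.2f %.2f -1"%(d*e[0]/40,d*e[1]/40,dz/40),end=";")
```

```text
0 0 0 -0.00 0.04 0.54 -1;0 0 0 -0.01 0.09 0.54 -1;0 0 0 -0.02 0.15 0.52 -1;0 0 0 -0.02 0.20 0.51 -1;0 0 0 -0.03 0.25 0.48 -1;0 0 0 -0.03 0.30 0.45 -1;0 0 0 -0.04 0.34 0.42 -1;0 0 0 -0.04 0.38 0.39 -1;0 0 0 -0.04 0.42 0.35 -1;0 0 0 -0.05 0.45 0.30 -1;0 0 0 -0.05 0.48 0.25 -1;0 0 0 -0.05 0.50 0.20 -1;0 0 0 -0.05 0.52 0.15 -1;0 0 0 -0.06 0.53 0.10 -1;0 0 0 -0.06 0.54 0.04 -1;0 0 0 -0.06 0.54 -0.01 -1;0 0 0 -0.06 0.54 -0.07 -1;
```

>>> {"api": "send_rows", "payload": {
  "motion": "0 0 0 0 0.04 0.54 -1;0 0 0 -0.01 0.09 0.54 -1;0 0 0 -0.02 0.15 0.52 -1;0 0 0 -0.02 0.20 0.51 -1;0 0 0 -0.03 0.25 0.48 -1;0 0 0 -0.03 0.30 0.45 -1;0 0 0 0 0 0 -1"
}}

```text
clock: 4.38
eef_pos: [557.8, -58.0, 218.4]
eef_rot: [0.671, 0.742, 0.002, 0.003]
contact_force: [4.1, -3.0, -0.2]
gripper_width: 29.8
grasp_force: 20.0
```

>>> {"api": "send_rows", "payload": {
  "motion": "0 0 0 -0.04 0.34 0.42 -1;0 0 0 -0.04 0.38 0.39 -1;0 0 0 -0.04 0.42 0.35 -1;0 0 0 -0.05 0.45 0.30 -1;0 0 0 -0.05 0.48 0.25 -1;0 0 0 -0.05 0.50 0.20 -1;0 0 0 -0.05 0.52 0.15 -1;0 0 0 -0.06 0.53 0.10 -1;0 0 0 -0.06 0.54 0.04 -1;0 0 0 0 0 0 -1"
}}

```text
clock: 5.22
eef_pos: [537.6, 112.5, 304.1]
eef_rot: [0.669, 0.743, 0.002, 0.0]
contact_force: [-3.1, -0.1, 13.1]
gripper_width: 29.2
grasp_force: 20.0
```

>>> {"api": "send_rows", "payload": {
  "motion": "0 0 0 -0.06 0.54 0.03 -1;0 0 0 -0.06 0.54 -0.05 -1;0 0 0 -0.02 0.14 -0.02 -1;0 0 0 0 0 0 -1"
}}

```text
clock: 5.55
eef_pos: [532.4, 155.5, 300.4]
eef_rot: [0.671, 0.741, -0.001, 0.001]
contact_force: [1.4, -1.4, 2.3]
gripper_width: 29.8
grasp_force: 20.0
```

>>> {"api": "send_rows", "payload": {
  "motion": "0 0 0 0 0 0 1;0 0 0 0 0 0 1;0 0 0 0 0 0 1;0 0 0 0 0 0 1;0 0 0 0 0 0 1;0 0 0 0 0 0 1;0 0 0 0 0 0.7 1;0 0 0 0 0 0.7 1;0 0 0 0.17 -0.6 0.2 1;0 0 0 0.17 -0.8 0 1;0 0 0 0.17 -0.8 -0.1 1;0 0 0 0.17 -0.8 -0.3 1;0 0 0 0.17 -0.6 -0.7 1;0 0 0 0.17 -0.3 -0.7 1;0 0 0 0 0 0 1;0 0 0 0 0 0 1"
}}

```text
clock: 6.88
eef_pos: [572.2, 0.1, 292.0]
eef_rot: [0.672, 0.741, -0.001, -0.001]
contact_force: [-0.3, 0.5, 0.7]
gripper_width: 88.3
grasp_force: 0.0
```

Run:
```python
from h import *
st(); m=cams.camera_model("wrist"); print(np.round(m["pose"],2).tolist(),m["fx"])
im=cams.camera("wrist"); cv2.imwrite("pics/w2.png",im[:,:,::-1])
for t,z in [("fastener_top",100),("panel_top",78),("probe",56)]:
    for d in cams.place_of(t,"wrist")[:2]: print(t,np.round(d["at"],1),round(d["conf"],2),onz("wrist",d["at"],z))
im=cams.camera("scene"); 
for t,z in [("fastener_top",100),("panel_top",78),("lid_tab",318)]:
    for d in cams.place_of(t,"scene")[:2]: print(t,np.round(d["at"],1),round(d["conf"],2),onz("scene",d["at"],z))
```

```text
{'clock': 6.883, 'joint_pos': [0.312, 0.4, -0.513, 1.665, 0.211, 1.135, -0.161], 'eef_pos': [572.183, 0.121, 291.96], 'eef_rot': [0.672, 0.741, -0.001, -0.001], 'contact_force': [-0.328, 0.509, 0.716], 'gripper_width': 88.251, 'grasp_force': 0.0}
[[1.0, 0.09, 0.03, 565.52], [0.1, -0.95, -0.29, 75.07], [-0.0, 0.29, -0.96, 437.93], [0.0, 0.0, 0.0, 1.0]] 309.70691628693146
fastener_top [154.4 330.2] 0.78 [579.   34.2 100. ]
panel_top [154.3 334.9] 0.65 [585.7  32.1  78. ]
probe [153.5 223. ] 0.82 [443.7  18.   56. ]
fastener_top [186.6 292.6] 0.76 [580.1  21.9 100. ]
panel_top [190.8 299.5] 0.79 [570.8  33.3  78. ]
lid_tab [119.  379.6] 0.82 [528.3 169.  318. ]
```

View pics/w2.png

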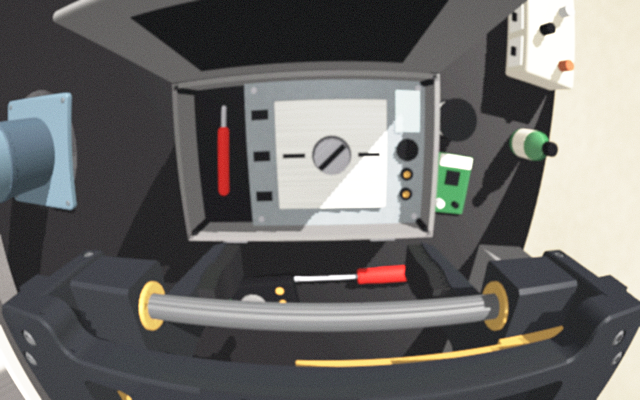

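The lid is open and the panel shows the fastener head at about (155,331). Its slot runs lower-left to upper-right, with the marks at (156,293) and (154,369). I'll measure the slot angle.

```bash
cat > slot.py <<'E'
from h import *
import sys
def pts(g,m,box,thr,z):
    r0,r1,c0,c1=box; s=cv2.resize(g[r0:r1,c0:c1],None,fx=4,fy=4,interpolation=cv2.INTER_CUBIC)
    n,l,stt,_=cv2.connectedComponentsWithStats((s<thr).astype(np.uint8))
    k=1+np.argmax(stt[1:,4]); ys,xs=np.where(l==k)
    return np.array([onz("wrist",(r0+(y+.5)/4-.5,c0+(x+.5)/4-.5),z,m)[:2] for y,x in zip(ys,xs)])
def pca(p):
    c=p.mean(0); w,v=np.linalg.eigh(np.cov((p-c).T)); d=v[:,1]; return c,np.degrees(np.arctan2(d[1],d[0]))%180,2*np.sqrt(3*w)
E
python3 - <<'E'
from slot import *
im=cv2.imread("pics/w2.png"); g=cv2.cvtColor(im,cv2.COLOR_BGR2GRAY); m=cams.camera_model("wrist")
a=pca(pts(g,m,(142,169,318,346),70,100)); b=pca(pts(g,m,(150,162,280,308),90,78)); c=pca(pts(g,m,(148,160,356,383),90,78))
for q in(a,b,c): print(q)
d=c[0]-b[0]; L=np.degrees(np.arctan2(d[1],d[0])); print("marks",L,(b[0]+c[0])/2,np.hypot(*d),"slot rel",(a[1]-L)%180)
cv2.imwrite("pics/w2c.png",cv2.resize(im[120:190,270:390],None,fx=6,fy=6,interpolation=cv2.INTER_CUBIC))
E
```

```text
(array([580.69358025,  29.9428642 ]), np.float64(50.61520415135195), array([ 4.36187461, 35.622275  ]))
(array([536.69964328,  24.37467301]), np.float64(6.582472414446443), array([ 3.10680572, 23.68621163]))
(array([622.53595285,  34.84243615]), np.float64(6.878748932178354), array([ 2.23356714, 23.12792666]))
marks 6.952905186674563 [579.61779807  29.60855458] 86.47222736372223 slot rel 43.66229896467739
```

View pics/w2c.png

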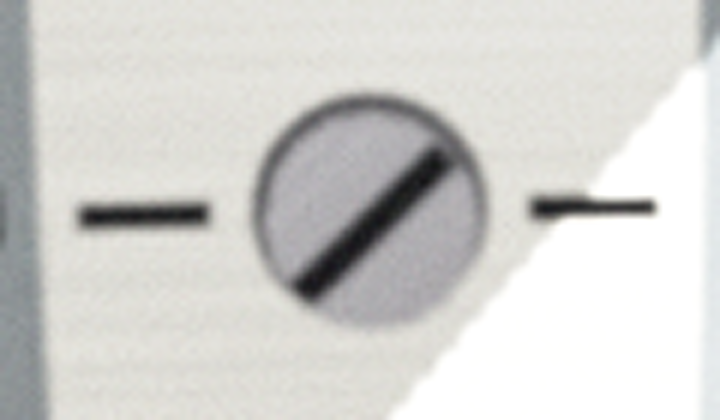

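>>> {"api": "send_rows", "payload": {
  "motion": "0 0 0.061 0.05 0.18 -0.5 1;0 0 0.061 0.05 0.18 -0.8 1;0 0 0.061 0.05 0.18 -0.8 1;0 0 0.061 0.05 0.2 -0.8 1;0 0 0 0 0 -0.8 1;0 0 0 0 0 -0.8 1;0 0 0 0 0 -0.5 1;0 0 0 0 0 -0.1 1;0 0 0 0 0 0 1;0 0 0 0 0 0 1"
}}

```text
clock: 8.12
eef_pos: [581.9, 30.1, 90.0]
eef_rot: [0.518, 0.855, 0.001, 0.001]
contact_force: [0.4, 0.8, -0.1]
gripper_width: 88.0
grasp_force: 0.0
```

Run:
```python
from slot import *
st(); m=cams.camera_model("wrist"); im=cams.camera("wrist")
cv2.imwrite("pics/w3.png",im[:,:,::-1])
```

```text
{'clock': 8.117, 'joint_pos': [0.234, 0.676, -0.494, 1.799, 0.438, 0.776, -0.005], 'eef_pos': [581.942, 30.06, 89.999], 'eef_rot': [0.518, 0.855, 0.001, 0.001], 'contact_force': [0.423, 0.759, -0.109], 'gripper_width': 88.014, 'grasp_force': 0.0}
```

View pics/w3.png

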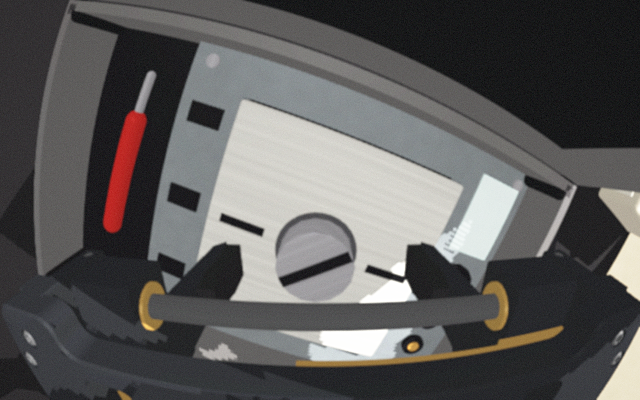

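The fingers straddle the head at about (262,316) and sit 12 mm above the panel. I'll lower, grip and turn clockwise.

>>> {"api": "send_rows", "payload": {
  "motion": "0 0 0 0 0 -0.17 1;0 0 0 0 0 0 1;0 0 0 0 0 0 -1;0 0 0 0 0 0 -1;0 0 0 0 0 0 -1;0 0 0 0 0 0 -1;0 0 0 0 0 0 -1;0 0 0 0 0 0 -1;0 0 0 0 0 0 -1;0 0 0 0 0 0 -1;0 0 0 0 0 0 -1;0 0 0 0 0 0 -1",
  "force": 25
}}

```text
clock: 9.17
eef_pos: [578.1, 28.2, 81.2]
eef_rot: [0.519, 0.855, -0.003, -0.002]
contact_force: [-7.3, -3.3, 4.3]
gripper_width: 39.5
grasp_force: 25.0
```

>>> {"api": "send_rows", "payload": {
  "motion": "0 0 -0.06 0 0 0 -1;0 0 -0.06 0 0 0 -1;0 0 -0.06 0 0 0 -1;0 0 -0.06 0 0 0 -1;0 0 -0.06 0 0 0 -1;0 0 -0.06 0 0 0 -1;0 0 -0.06 0 0 0 -1;0 0 -0.065 0 0 0 -1;0 0 0 0 0 0 -1;0 0 0 0 0 0 -1"
}}

```text
clock: 10.0
eef_pos: [577.7, 28.1, 81.1]
eef_rot: [0.799, 0.601, -0.004, -0.001]
contact_force: [-7.9, -3.1, 5.4]
gripper_width: 39.4
grasp_force: 25.0
```

Run:
```python
from slot import *
st(); m=cams.camera_model("wrist"); im=cams.camera("wrist")
cv2.imwrite("pics/w4.png",im[:,:,::-1])
```

```text
{'clock': 10.0, 'joint_pos': [0.095, 0.653, -0.301, 1.814, 0.278, 0.724, -0.64], 'eef_pos': [577.742, 28.135, 81.131], 'eef_rot': [0.799, 0.601, -0.004, -0.001], 'contact_force': [-7.909, -3.055, 5.432], 'gripper_width': 39.358, 'grasp_force': 24.987}
```

View pics/w4.png

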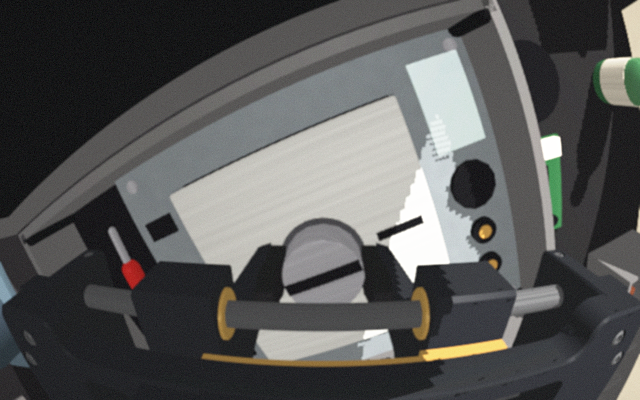

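Head is gripped. The slot runs (288,287) to (265,361) and the right mark (235,378) to (218,423). Measuring the remaining misalignment.

Run:
```python
from slot import *
im=cv2.imread("pics/w4.png"); g=cv2.cvtColor(im,cv2.COLOR_BGR2GRAY); m=cams.camera_model("wrist")
for z1,z2 in [(100,78),(99,77)]:
    a=pca(pts(g,m,(256,296,286,364),60,z1)); c=pca(pts(g,m,(210,242,374,428),90,z2))
    d=c[0]-[580,29.6]; print(a,c,"slot vs mark",a[1]-c[1],"vs 6.8:",a[1]-6.8, "centre-mark",np.degrees(np.arctan2(d[1],d[0])))
```

```text
(array([578.58741885,  29.32051113]), np.float64(6.9018534804008596), array([ 5.36179542, 37.00626566])) (array([620.90929773,  34.31070227]), np.float64(6.687129246727636), array([ 3.98226496, 24.97384196])) slot vs mark 0.21472423367322335 vs 6.8: 0.10185348040085973 centre-mark 6.568673804459581
(array([578.42076588,  28.7547621 ]), np.float64(6.902748433919584), array([ 5.40431191, 37.29804012])) (array([621.05232443,  33.86271019]), np.float64(6.685947452848808), array([ 4.00902885, 25.14165749])) slot vs mark 0.21680098107077583 vs 6.8: 0.10274843391958388 centre-mark 5.928121399847768
```

Slot is aligned within about 0.3°. Now I press down while still holding the head.

>>> {"api": "send_rows", "payload": {
  "motion": "0 0 0 0 0 -0.1 -1;0 0 0 0 0 -0.1 -1;0 0 0 0 0 0 -1;0 0 0 0 0 0 -1"
}}

```text
clock: 10.38
eef_pos: [577.8, 28.2, 73.6]
eef_rot: [0.799, 0.601, -0.004, -0.001]
contact_force: [-8.0, -4.3, 9.7]
gripper_width: 39.3
grasp_force: 25.0
```

>>> {"api": "send_rows", "payload": {
  "motion": "0 0 0 0 0 -0.05 -1;0 0 0 0 0 0 -1;0 0 0 0 0 0 -1"
}}

```text
clock: 10.63
eef_pos: [577.9, 28.3, 73.0]
eef_rot: [0.799, 0.601, -0.004, -0.001]
contact_force: [-14.0, -3.8, 23.3]
gripper_width: 39.3
grasp_force: 25.0
```

The force rose sharply from 9.7 N to 23 N after about 8 mm of travel, so the panel is on its stop. A last check of slot and lid:

Run:
```python
from slot import *
st(); m=cams.camera_model("wrist"); im=cams.camera("wrist"); cv2.imwrite("pics/w5.png",im[:,:,::-1]); g=cv2.cvtColor(im,cv2.COLOR_RGB2GRAY)
a=pca(pts(g,m,(256,296,286,364),60,92)); c=pca(pts(g,m,(210,242,374,428),90,70)); print(a,c,a[1]-c[1])
s=cams.camera("scene"); cv2.imwrite("pics/s5.png",s[:,:,::-1])
cv2.imwrite("pics/f5.png",cv2.resize(np.hstack([im,s]),(800,250))[:,:,::-1])
```

```text
{'clock': 10.633, 'joint_pos': [0.092, 0.665, -0.297, 1.816, 0.284, 0.709, -0.645], 'eef_pos': [577.875, 28.295, 72.998], 'eef_rot': [0.799, 0.601, -0.004, -0.001], 'contact_force': [-14.039, -3.778, 23.251], 'gripper_width': 39.325, 'grasp_force': 24.985}
(array([578.52242138,  28.99072837]), np.float64(6.858554296615665), array([ 5.41710906, 37.12273122])) (array([620.98708871,  34.03563594]), np.float64(6.70350256397947), array([ 4.09086171, 24.91076379])) 0.15505173263619554
```

View pics/f5.png

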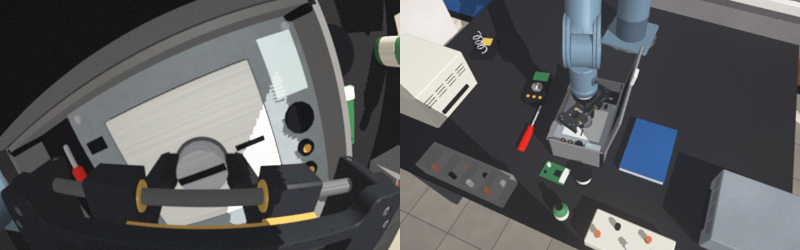

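The slot is in line with the right mark at about (143,250) in the left half. In the right half the lid stands open and the bystanders look undisturbed. Handing in.

```bash
python3 -c "
from plant import r
print(r.hand_in())"
```

```text
the job is handed in; nothing more can be done
None
```

I handed the job in at about 11 s: lid open on its stop, slot lined up with the marks to about 0.2°, and the panel held down on its hard stop with about 23 N. The hand-in gave no verdict.

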